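# Prop the tilting display board on its riser blocks

## Robot

A 7-joint arm with a two-finger parallel gripper is mounted at the origin on the work surface. World frame = base frame: x ahead of the robot, y to its left, z up, the work surface at z = 0. Lengths are in m, angles in degrees, forces in N, time in s.
With the tool pointing down it reaches from about 0.4 to 0.9 m from the base axis. Payload 5.6 kg.
Tool frame: the origin (TCP) lies midway between the tips of the shut fingers; the grasp point (between the pads) lies 19 mm behind it; z points along the fingers, y is the line along which they close (so a half turn about z gives the same grasp; the last joint's range is limited). The gripper opens to 92 mm and grips with 3 to 60 N. Pads are 20 mm wide; open, the fingers measure 128 mm over their backs; the gripper's body (75 mm by 189 mm) begins 69 mm behind the grasp point.
Start: joints at [-67.093, 26.786, -0.665, 91.828, 0.344, 61.387, -3.226], TCP at [0.279, 0.587, 0.215] pointing down, gripper open.
Joint ranges: [-144.91, 144.91], [-17.63, 115.5], [-89.93, 88.59], [15.96, 139.68], [-74.01, 254.01], [8.47, 105.57], [-167.45, 167.45]. Speed limits (degrees/s): [147.25, 147.25, 180, 180, 180, 180, 180].

## Interface

Orientations are given as a 3x3 rotation matrix whose columns are the frame's x, y, z axes.
In Python, from workcell import robot, snapshot, get_calibration gives the robot as it stands. The module is installed in compiled form; this text tells all that it offers.
- The arm moves only by the tool apply_moves, never from a script. Its argument "rows" is one flat list of numbers, 6 for each row, row after row: the shift along the tool's x, y, z in m, then the turn, a rotation vector about the tool's x, y, z in rad. In form: [dx, dy, dz, wx, wy, wz, dx, dy, dz, wx, wy, wz, ...]. A call has exactly 8 rows; each row shifts and turns the commanded pose from where the row before left it, along the tool's axes as they then stand; what a row does not reach is not made up. A row lasts 1/8 s, in which the tool goes at most 62.5 mm and 10.7 degrees, less where a joint would pass 70% of its speed; a pose out of reach is approached as far as the arm can. A call is refused whole if a number of a shift passes 0.0625 or a number of a turn 0.188, either way. A call with a gripper value outside its range is refused whole. "hand" is the closure, from -1 (fully open) to 1 (shut), set as the call begins (left out, the last holds). The fingers move at their own pace and stop on an object; "newtons" is the grip in N (left out, the last holds). Time passes only in rows, so rows that do not move let the fingers close, or fill a call up. It gives the time, the measured TCP pose, the force, the opening and the grip force at its end, in the units of the state.
- robot.get_state(): the state, without advancing time (a new reading comes with each control period).
- snapshot(name): name is "side" or "top"; returns (picture, depth): 420x560x3 uint8, red, green, blue; 420x560 float32, m along the optical axis (not along the pixel's ray), 0 where there is no reading.
- get_calibration(name): a dict with "vfov" (degrees; the focal length in pixels is half the picture's height over the tangent of half this angle, whatever the lens; pixels are square), "cx", "cy" (the principal point, pixels), "k1" (the pictures are not rectified: a ray, as slopes to the right and down, at radius r is drawn at 1 + k1 r^2 times it, then the intrinsics apply), "pose" (4x4, takes a point from camera to world coordinates). Camera axes: x right, y down, z forward; pixel columns grow to the right and rows downward; lengths in m; the calibration is good to about 2 mm. A picture is of the moment at which its call begins. get_calibration takes no time and is no camera call.
- robot.finish_job(): hands the job in; it is judged then, once.
The state is a dict: "t": time; "joints": joint angles; "dq": joint speeds; "effort": joint torques, N m; "tcp_pos": TCP position; "tool_rot": TCP orientation; "force": force on the tool from outside, world axes, zero at the start; "moment": the same for the moment, N m; "gripper_width": finger opening in m; "grasp_force": force on a finger pad.
Only numpy, scipy, OpenCV 4.12 (cv2) and the standard library are available. Lean on these libraries where they do the work, as an engineer would, in place of code of your own. Each camera call takes 0.05 s, during which the arm holds its last target. There are 200 camera calls.

## Task

Raise the hinged display board by its bar well clear (its stiff hinge keeps it where you leave it), then build a stack on the cork pad under it: the thickest of the three wooden blocks centred on the pad, lying flat, and the thinnest squarely on top of it. Then bring the board down by its bar until it bears on the stack, by feel: it must truly press on it, not hover, and never be forced down hard; leave the third block and the pottery where they are.

Things in the scene. Friction and masses are not known exactly. Their poses are not given: they have to be found in the camera images.
- stand: Fixed base of the display stand: wooden slab 235 x 160 x 20 mm; origin on the table near the slab's centre (slab spans x -115 to +120 mm, y +-80 mm of it), x axis pointing from the seat towards the hinge. Hinge cheeks rise to 75 mm at the +x end. Its yaw differs each time.
- hinge (a point): Midpoint of the board's hinge axis, 62 mm above the table, at x = +100 mm of the stand; the axis is level, along the stand's y.
- board (a joint): Tilt of the hinged board (rad): 0 level, grows as its free end rises, stop at 1.3; starts at 0 to 0.25. Wood, 175 x 140 x 14 mm, 0.4 to 0.6 kg, mid-plane through the hinge axis. The hinge is stiff: the board stays wherever it is left, even just above the stack, so it must be pressed down until it bears on it. Moving it takes about 4 to 6 N at the bar upwards, 0.5 to 3 N downwards, and more is felt once the dowel meets the stack.
- bar (a point): Middle of the board's steel handle bar: round, 12 mm diameter, parallel to the hinge axis, 100 mm between its two arms, in the board's mid-plane. At tilt q it lies 235*cos(q) mm from the hinge axis towards the stand's -x and 235*sin(q) mm above it. 34 mm level gap between bar and dowel: pinch it from above, across, jaws opened only about 35 mm; it can turn in the jaws as the board swings.
- dowel (a point): Middle of the wooden rest dowel across the board's free end, 20 mm diameter, 150 mm long, parallel to the hinge axis; fixed under the board: its centre is 185 mm from the hinge axis along the board and 17 mm below the mid-plane (at tilt q: 185*sin(q) - 17*cos(q) mm above the hinge axis). The dowel is what lands on the stack; a touch of 5 to 20 N is enough, over 35 N is forcing it.
- seat (a point): Point on the slab's top face (20 mm above the table) at the centre of the cork pad, at x = -78 mm of the stand, straight below where the dowel comes down. The pad is 55 mm along the stand's x by 110 mm along its y. Its top stands 4 to 12 mm above this point; how much differs each time and is not reported: it must be felt (or seen).
- thick: Plain light wooden riser block, 90 mm long (its x) by 45 mm wide (its y) by 50 mm high; origin at the centre of its underside. The thickest of three; goes on the pad, best with its length along the stand's y. 0.11 to 0.22 kg.
- thin: Plain light wooden riser block, 90 mm long (its x) by 45 mm wide (its y) by 28 mm high; origin at the centre of its underside. The thinnest of three; goes on top of the thick one. 0.06 to 0.13 kg.
- middle: Plain light wooden riser block, 90 mm long (its x) by 45 mm wide (its y) by 38 mm high; origin at the centre of its underside. Not needed; to be left where it is.
- beaker_a: Bystander: conical beaker without handle, 72 mm wide, 85 mm high; origin at the centre of its underside.
- beaker_b: Bystander: conical beaker without handle, 72 mm wide, 85 mm high; origin at the centre of its underside.
- bowl: Bystander: bowl 116 mm wide, 50 mm high; origin at the centre of its underside.
- dish: Bystander: flat round plate 150 mm wide, 20 mm high; origin at the centre of its underside.
- mug: Bystander: mug 76 mm wide, 90 mm high, handle at its +y; origin at the centre of its underside.
- vase: Bystander: closed vase 84 mm wide, 140 mm high; origin at the centre of its underside.

How it is judged (in metres and radians):
On the way, in this order (a step that is already met when the one before it is completed fails the run):
1. the board is raised beyond 0.8 rad (value of joint board above 0.8 rad), for 0.2 s.
2. the thick block stands on the pad and the thin one on it, released, the board still up (horizontal distance between thick and seat below 0.016 m and horizontal distance between thin and thick below 0.016 m and z of thick in the frame of seat below 0.018 m and z of thin in the frame of thick above 0.045 m and angle between each of thick, thin's own z axis and vertical below 0.06 rad and contact force between the fingers and thick below 0.05 N and contact force between the fingers and thin below 0.05 N and value of joint board above 0.7 rad), for 0.2 s.
At the end, for the whole second after the job is handed in: The thick block lies flat on the cork pad, its centre within 16 mm of the pad's; the thin block lies flat on it, centres within 16 mm; the board's dowel rests on the thin block (contact force above 1 N, tilt 0.34 to 0.46 rad), and all is at rest (horizontal distance between thick and seat below 0.016 m and horizontal distance between thin and thick below 0.016 m and z of thick in the frame of seat below 0.018 m and z of thin in the frame of thick above 0.045 m and angle between each of thick, thin's own z axis and vertical below 0.06 rad and linear speed of each of thick, thin below 0.01 m/s and value of joint board between 0.34 and 0.46 rad and velocity of joint board between -0.02 and 0.02 rad/s and contact force between stand and thin above 1 N); the robot touches nothing.
It fails at once if the board is forced onto the thin block with more than 35 N (contact force between stand and thin above 35 N).
It fails at once if a piece of pottery or the middle block is moved more than 30 mm or tipped over (distance of any of beaker_a, beaker_b, bowl, dish, mug, vase, middle from where it was at the start of the episode above 0.03 m or angle between any of beaker_a, beaker_b, bowl, dish, mug, vase, middle's own z axis and vertical above 0.5 rad).
It also fails if it takes over 72 s, if anything falls off the work surface, if the arm or the gripper's body presses on something with over 40 N, if the wrist force passes 120 N, or if a joint passes its speed limit or range.

## Working session

There is one attempt and no reset: what is moved stays moved. The work goes in short steps, Python scripts to look and compute and a tool call to move; the robot and the scene stay as the last step left them, time stands still between calls to the robot, and variables do not carry over. Pictures are saved under pics/ and viewed, at most 10 in all, crops included, and the job is handed in when it is done.

Besides the shell and the picture viewer there is one more tool, called after "Call:" as a command line: name --argument value ..., lists and objects as JSON in quotes. apply_moves: Moves the arm, as the interface text tells. Its arguments: {"type":"object","properties":{"rows":{"type":"array"},"hand":{"type":"number"},"newtons":{"type":"number"}},"required":["rows"]}

```bash
mkdir -p pics; cat > h.py <<'E'
import numpy as np, cv2
from workcell import robot, snapshot, get_calibration
def K(name,shape=(420,560)):
    c=get_calibration(name); f=shape[0]/2/np.tan(np.radians(c["vfov"])/2)
    return c,f
def cloud(name,depth):
    c,f=K(name); v,u=np.mgrid[0:420,0:560]
    xd=(u-c["cx"])/f; yd=(v-c["cy"])/f; x,y=xd.copy(),yd.copy()
    for _ in range(10):
        s=1+c["k1"]*(x*x+y*y); x=xd/s; y=yd/s
    P=np.stack([x*depth,y*depth,depth],-1)
    T=np.array(c["pose"]); W=P@T[:3,:3].T+T[:3,3]; W[depth<=0]=np.nan
    return W
def grab(tag):
    for n in ("top","side"):
        p,d=snapshot(n); cv2.imwrite(f"pics/{tag}_{n}.png",p[:,:,::-1]); np.savez(f"{tag}_{n}.npz",p=p,d=d,W=cloud(n,d))
E
python3 - <<'E'
from h import *
grab("a")
s=robot.get_state(); print(s)
for n in("top","side"):print(n,get_calibration(n))
E
```

```text
{'t': 0.1, 'joints': array([-67.09263362,  26.83204734,  -0.66536968,  91.87481538,
         0.3444337 ,  61.38576787,  -3.22597912]), 'dq': array([ 0.06874155, -0.0034    , -0.02439644, -0.11724122, -0.00376132,
       -0.04020923, -0.07233676]), 'effort': array([ 1.06653693e-03, -5.21637583e+01, -1.23819447e-02, -2.44361579e+01,
       -5.67487674e-02,  1.40171614e-02,  6.09469612e-05]), 'tcp_pos': array([0.27834815, 0.58681422, 0.21372921]), 'tool_rot': array([[-9.03528551e-01,  4.28527519e-01, -5.67700192e-04],
       [ 4.28527878e-01,  9.03527352e-01, -1.47698526e-03],
       [-1.19996180e-04, -1.57777371e-03, -9.99998748e-01]]), 'force': array([ 0.31166885, -0.57290869, -0.62314604]), 'moment': array([-3.53556446e-03,  4.82629677e-02,  9.74880165e-05]), 'grasp_force': 0.0, 'gripper_width': 0.09195634120767174}
top {'vfov': 51.539803479238124, 'cx': 269.2870897846284, 'cy': 204.13530957224543, 'k1': 0.01581763036329397, 'pose': array([[-0.04576788, -0.97548058,  0.21527411,  0.27455729],
       [-0.9989309 ,  0.04609556, -0.00350076, -0.0477041 ],
       [-0.00650825, -0.21520418, -0.97654739,  1.32420421],
       [ 0.        ,  0.        ,  0.        ,  1.        ]])}
side {'vfov': 54.17220224033532, 'cx': 283.200332177261, 'cy': 213.2163734376214, 'k1': -0.011781230966709823, 'pose': array([[ 0.84426814, -0.34622962,  0.40906768,  0.01013804],
       [-0.53586132, -0.55676576,  0.6347161 , -0.87291104],
       [ 0.00799737, -0.75507413, -0.65559065,  0.9096716 ],
       [ 0.        ,  0.        ,  0.        ,  1.        ]])}
```

View pics/a_top.png

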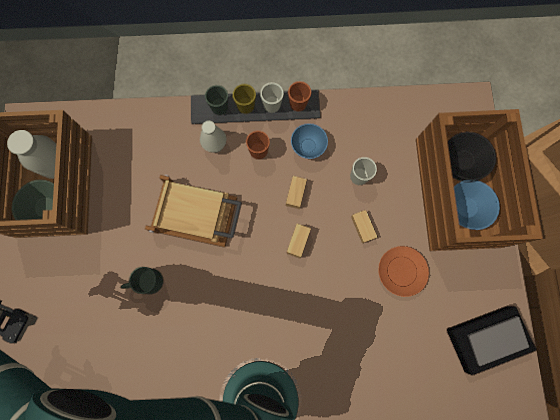

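View pics/a_side.png

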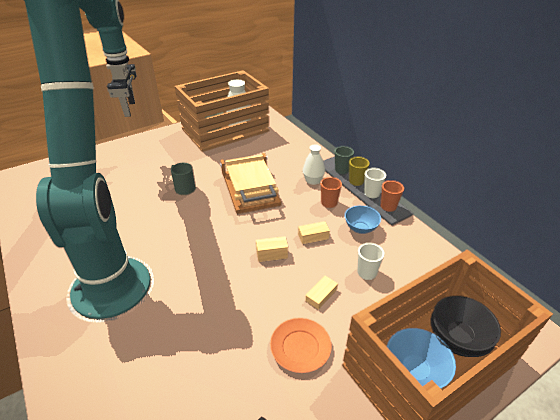

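The top view shows the board and stand around (195,210) with the bar at (238,222). The three blocks are at (297,191), (299,240) and (365,226), and the mug is at (146,281). The side view shows the same layout.

```bash
cat >> h.py <<'E'
def cluster(W,lo,hi,zr):
    m=(W[...,0]>lo[0])&(W[...,0]<hi[0])&(W[...,1]>lo[1])&(W[...,1]<hi[1])&(W[...,2]>zr[0])&(W[...,2]<zr[1])
    return m
def rect(P):
    (c,(w,h),a)=cv2.minAreaRect((P[:,:2]*1000).astype(np.float32))
    if w<h: w,h,a=h,w,a+90
    return np.round(c,1),round(w,1),round(h,1),round((a+90)%180-90,1)
E
python3 - <<'E'
from h import *
T=np.load("a_top.npz");S=np.load("a_side.npz")
for (u,v) in [(297,191),(299,240),(365,226)]:
    c=T["W"][v,u]; print("px",u,v,c.round(4))
    for n,D in(("top",T),("side",S)):
        W=D["W"]; z0=c[2]
        m=cluster(W,c[:2]-.065,c[:2]+.065,(0.018,0.08))
        z=np.median(W[m][:,2]); zt=np.percentile(W[m][:,2],80)
        mm=m&(abs(W[...,2]-zt)<.006)
        nl,l=cv2.connectedComponents(mm.astype(np.uint8)); 
        k=np.argmax(np.bincount(l[l>0])); P=W[l==k]
        print(n,len(P),"z",np.median(P[:,2]).round(4),rect(P))
# table height check
print("table",T["W"][330,250],S["W"][250,150], T["W"][300,450])
# board plane & stand
W=T["W"]
m=np.zeros(W.shape[:2],bool); m[195:228,170:218]=1
P=W[m]; c=P.mean(0); n=np.linalg.svd(P-c)[2][2]; n*=np.sign(n[2]); print("board plane",c,n,"tilt",np.arccos(n[2]))
for v in range(170,250,5): print(v,[(round(x*1000)) for x in W[v,145:260:5,2]])
E
python3 -c "
import cv2
i=cv2.imread('pics/a_top.png')[165:255,135:255];cv2.imwrite('pics/b.png',cv2.resize(i,None,fx=6,fy=6,interpolation=2))"
```

```text
px 297 191 [ 0.5951 -0.1386  0.0376]
top 389 z 0.0371 (array([ 595. , -136.1]), 89.6, 44.5, -17.1)
side 307 z 0.0355 (array([ 598.4, -138.1]), 92.3, 49.5, -19.4)
px 299 240 [ 0.4432 -0.1347  0.0506]
top 441 z 0.0494 (array([ 443.6, -133.6]), 90.0, 44.7, -22.5)
side 363 z 0.0476 (array([ 446.1, -134.8]), 89.5, 50.8, -22.1)
px 365 226 [ 0.479  -0.3366  0.0305]
top 406 z 0.0273 (array([ 480.1, -335.4]), 89.6, 46.2, 17.6)
side 451 z 0.0261 (array([ 482., -338.]), 93.1, 45.6, 18.3)
table [ 0.19188539  0.02149458 -0.00525938] [ 0.14058857  0.08098888 -0.00285269] [ 2.51459536e-01 -5.72508099e-01  3.83742601e-04]Traceback (most recent call last):
  File "<stdin>", line 18, in <module>
    u, s, vh = gufunc(a, signature=signature)
               ~~~~~~^^^^^^^^^^^^^^^^^^^^^^^^
    raise LinAlgError("SVD did not converge")
numpy.linalg.LinAlgError: SVD did not converge
```

View pics/b.png

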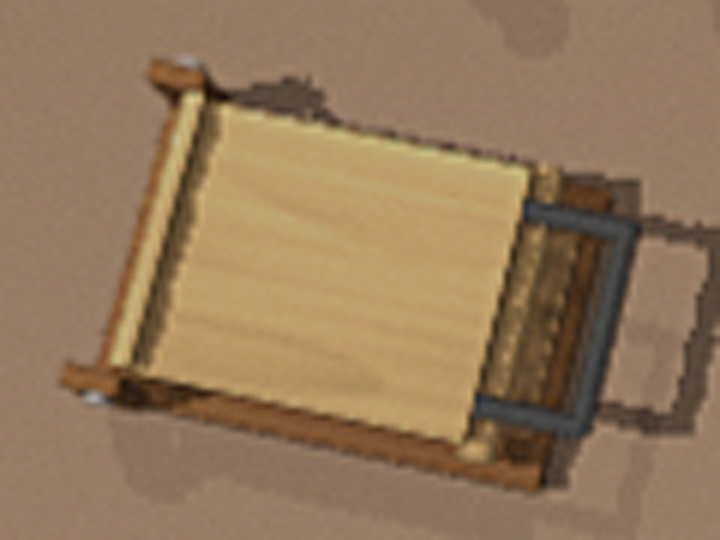

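The crop shows the bar running from about px (240.8,203.5) to (232,236), with the cheeks at (165,178) and (150,229).

```bash
python3 - <<'E'
from h import *
T=np.load("a_top.npz");S=np.load("a_side.npz")
W=T["W"]
m=np.zeros(W.shape[:2],bool); m[195:228,172:214]=1; m&=~np.isnan(W[...,0])
for k in range(3):
    P=W[m]; c=P.mean(0); n=np.linalg.svd(P-c,full_matrices=False)[2][2]; n*=np.sign(n[2]); 
    m&=abs((W-c)@n)<.005
print("board plane",c,n,"tilt",np.arccos(n[2]),"yaw(+x dir) by slope",np.degrees(np.arctan2(n[1],n[0])))
d=(W-c)@n; mm=(abs(d)<.005)&cluster(W,c[:2]-.15,c[:2]+.15,(.02,.2))
nl,l=cv2.connectedComponents(mm.astype(np.uint8)); k=np.argmax(np.bincount(l[l>0])); print("board rect",rect(W[l==k]),(l==k).sum())
for v in range(176,250,6): print(v,[-99 if np.isnan(x) else round(x*1000) for x in W[v,145:262:4,2]])
# bar rays at several heights
c_,f=K("top");T4=np.array(c_["pose"])
def ray(u,v,z):
    a=(u-c_["cx"])/f;b=(v-c_["cy"])/f;s=1+c_["k1"]*(a*a+b*b); d=T4[:3,:3]@np.array([a/s,b/s,1]); return T4[:3,3]+d*(z-T4[2,3])/d[2]
for z in(.08,.1,.12): print(z,ray(240.8,203.5,z).round(4),ray(232.2,236,z).round(4))
for z in (.075,): print("cheeks",ray(135+178/6,165+75/6,z),ray(135+92/6,165+380/6,z))
E
```

```text
board plane [0.54079531 0.17391154 0.07160672] [0.0102697  0.03104037 0.99946537] tilt 0.0327009501917292 yaw(+x dir) by slope 71.69321554668932
board rect (array([537.2, 151.7]), 225.9, 140.2, 74.9) 2726
176 [-2, -1, 0, 1, 78, 75, 63, -2, -1, 1, -1, 0, -1, -5, -1, 0, -1, 0, 4, 3, 0, -1, -1, -2, -8, -3, -1, -1, -5, -2]
182 [-9, -7, -1, 3, 1, 37, 79, 20, -1, 0, -5, 6, 0, 0, 2, 0, -1, -1, -1, 1, 3, 2, -2, -5, 1, -3, -4, -2, -1, -2]
188 [0, 4, 4, -4, 0, 81, 70, 65, 67, 68, 70, 68, 70, 64, 2, 1, -2, -2, 6, -4, 2, 4, 1, -4, 1, -2, -3, 2, -1, -2]
194 [-4, -3, 5, -4, 18, 77, 67, 69, 65, 71, 71, 72, 69, 69, 68, 72, 71, 74, 75, 72, 62, 47, -4, -6, 1, 0, -3, -5, 0, -2]
200 [-4, -1, -4, -4, 79, 70, 72, 66, 71, 70, 68, 74, 70, 69, 68, 73, 71, 78, 70, 74, 73, 72, 67, 4, -9, 1, -3, -4, -2, 0]
206 [0, 1, -1, 21, 84, 67, 68, 72, 68, 68, 72, 76, 77, 72, 74, 73, 70, 72, 71, 58, 54, 33, 21, 73, 2, -4, 0, -4, 4, 5]
212 [-1, 0, -4, 86, 71, 71, 69, 70, 70, 72, 68, 72, 74, 74, 71, 70, 74, 71, 71, 56, 35, 30, 13, 77, -5, -3, 3, -4, 0, -2]
218 [-1, 5, 18, 80, 71, 68, 69, 69, 71, 76, 69, 71, 71, 76, 75, 71, 7
[... 157 characters left out ...]
 0, 1, 1, -1]
230 [0, 75, 71, 48, 23, 22, 16, 69, 69, 69, 71, 74, 74, 75, 73, 74, 72, 71, 61, 28, 23, 4, 76, -2, 0, 1, -4, 2, 0, 0]
236 [1, 1, 2, -2, 1, -4, 0, -1, 17, 15, 22, 23, 20, 14, 77, 75, 75, 67, 59, 27, 71, 72, 73, 3, 3, 3, -99, 1, 1, 0]
242 [-1, 1, -2, 0, 4, -1, -2, 1, -2, -3, 6, -5, -2, 3, 9, 22, 18, 16, 53, 14, 21, 1, -7, -3, 0, 2, -1, -1, 1, -1]
248 [2, -1, 0, 3, 0, 1, 0, -4, -2, 2, -3, -2, -3, -4, 2, -4, -4, -6, -3, -3, 2, -5, -1, -6, 2, -5, 0, 4, 2, 2]
0.08 [0.5547 0.0312 0.08  ] [0.4599 0.059  0.08  ]
0.1 [0.5502 0.0299 0.1   ] [0.4569 0.0573 0.1   ]
0.12 [0.5457 0.0286 0.12  ] [0.4539 0.0555 0.12  ]
cheeks [0.64593924 0.25582567 0.075     ] [0.49430629 0.29651825 0.075     ]
```

```bash
cat >> h.py <<'E'
YAW=74.8
def plan(target,yaw=None,mods=None):
    """turn needed about tool z, then shift in the tool axes (after the turn)"""
    s=robot.get_state(); R=np.array(s["tool_rot"]); p=np.array(s["tcp_pos"])
    cur=np.degrees(np.arctan2(R[1,1],R[0,1])); 
    if yaw is None: yaw=cur
    d=(yaw-cur+90)%180-90; wz=-np.radians(d)
    y=np.radians(cur+d); Y=np.array([np.cos(y),np.sin(y),0]); Z=np.array([0,0,-1.]); X=np.cross(Y,Z)
    e=np.array(target)-p
    print("t",round(s["t"],2),"tcp",p.round(4),"yaw",cur.round(2),"wz",wz.round(4),"shift",np.array([e@X,e@Y,e@Z]).round(4),"F",np.round(s["force"],2),"w",round(s["gripper_width"],4),"g",round(s["grasp_force"],2),"tilt",R[:,2].round(3),"q6",s["joints"][6].round(0))
E
python3 - <<'E'
from h import *
W=np.load("a_top.npz")["W"]; u=np.radians(74.8); ux=np.array([np.cos(u),np.sin(u)]); uy=np.array([-ux[1],ux[0]])
c=np.array([.509,.046]); a=(W[...,:2]-c)@ux; b=(W[...,:2]-c)@uy
m=(abs(a)<.02)&(abs(b)<.04)&(W[...,2]>.055)
P=W[m]; print(len(P),"a",a[m].mean(),np.percentile(a[m],[5,95]),"z",np.median(P[:,2]))
print("slope", np.polyfit(b[m],a[m],1))
mb=(abs(a)<.03)&(abs(b)<.08)&(W[...,2]>.055); print("b range",np.percentile(b[mb],[0,2,98,100]))
d=np.load("a_side.npz")["W"];a=(d[...,:2]-c)@ux; b=(d[...,:2]-c)@uy;m=(abs(a)<.02)&(abs(b)<.04)&(d[...,2]>.055)
print("side",m.sum(),a[m].mean(),np.median(d[m][:,2]),np.polyfit(b[m],a[m],1))
plan([.509,.046,.16],74.8)
E
```

```text
108 a 0.002304182230903814 [-0.00280429  0.00785683] z 0.07374521499754705
slope [-0.00675829  0.00231307]
b range [-0.05585057 -0.05341468  0.05539047  0.05627089]
side 89 4.310729878937157e-05 0.07032677953786082 [-7.14099515e-03  3.95877546e-05]
t 0.1 tcp [0.2783 0.5868 0.2137] yaw 64.63 wz -0.1776 shift [-0.3644 -0.4614  0.0537] F [ 0.31 -0.57 -0.62] w 0.092 g 0.0 tilt [-0.001 -0.001 -1.   ] q6 -3.0
```

Call:
apply_moves --rows '[0, 0, 0, 0, 0, -0.178, -0.036, -0.046, 0, 0, 0, 0, -0.036, -0.046, 0, 0, 0, 0, -0.036, -0.046, 0, 0, 0, 0, -0.036, -0.046, 0, 0, 0, 0, -0.036, -0.046, 0, 0, 0, 0, -0.036, -0.046, 0, 0, 0, 0, -0.036, -0.046, 0, 0, 0, 0]' --hand 0.28

```text
t: 1.1
tcp_pos: [0.4378, 0.2087, 0.2145]
tool_rot: [[-0.965, 0.262, 0.0], [0.262, 0.965, 0.0], [-0.0, 0.0, -1.0]]
force: [1.0, 0.1, -0.1]
gripper_width: 0.033
grasp_force: 0.0
```

Call:
apply_moves --rows '[-0.036, -0.046, 0.01, 0, 0, 0, -0.036, -0.046, 0.01, 0, 0, 0, -0.036, -0.046, 0.01, 0, 0, 0, 0, 0, 0.02, 0, 0, 0, 0, 0, 0, 0, 0, 0, 0, 0, 0, 0, 0, 0, 0, 0, 0, 0, 0, 0, 0, 0, 0, 0, 0, 0]'

```text
t: 2.1
tcp_pos: [0.5058, 0.0498, 0.1652]
tool_rot: [[-0.965, 0.261, 0.001], [0.261, 0.965, 0.0], [-0.001, 0.001, -1.0]]
force: [0.6, -0.3, -0.8]
gripper_width: 0.033
grasp_force: 0.0
```

```bash
python3 - <<'E'
from h import *
plan([.5093,.047,.051],74.8)
E
```

```text
t 2.1 tcp [0.5058 0.0498 0.1652] yaw 74.89 wz 0.0017 shift [-0.0041 -0.0018  0.1142] F [ 0.62 -0.31 -0.79] w 0.033 g 0.0 tilt [ 0.001  0.    -1.   ] q6 70.0
```

Call:
apply_moves --rows '[-0.004, -0.002, 0.02, 0, 0, 0, 0, 0, 0.02, 0, 0, 0, 0, 0, 0.02, 0, 0, 0, 0, 0, 0.02, 0, 0, 0, 0, 0, 0.017, 0, 0, 0, 0, 0, 0.017, 0, 0, 0, 0, 0, 0, 0, 0, 0, 0, 0, 0, 0, 0, 0]'

```text
t: 3.1
tcp_pos: [0.5093, 0.0461, 0.0509]
tool_rot: [[-0.965, 0.262, 0.001], [0.262, 0.965, 0.0], [-0.001, 0.0, -1.0]]
force: [-0.1, -0.1, -0.1]
gripper_width: 0.0331
grasp_force: 0.0
```

Call:
apply_moves --rows '[0, 0, 0, 0, 0, 0, 0, 0, 0, 0, 0, 0, 0, 0, 0, 0, 0, 0, 0, 0, 0, 0, 0, 0, 0, 0, 0, 0, 0, 0, 0, 0, 0, 0, 0, 0, 0, 0, 0, 0, 0, 0, 0, 0, 0, 0, 0, 0]' --hand 1 --newtons 25

```text
t: 4.1
tcp_pos: [0.5104, 0.0497, 0.0513]
tool_rot: [[-0.966, 0.259, 0.003], [0.259, 0.966, 0.004], [-0.002, 0.004, -1.0]]
force: [1.9, 7.1, -2.0]
gripper_width: 0.011
grasp_force: 25.0
```

```bash
python3 - <<'E'
from h import *
plan([.5093,.047,.051],74.8)
# arc deltas: forward (stand x,+tool y) and up, TCP vertical tool
import numpy as np
q=np.linspace(.035,1.28,17)
print((np.diff(-235*np.cos(q))).round(1)); print((np.diff(235*np.sin(q))).round(1))
E
```

```text
t 4.1 tcp [0.5104 0.0497 0.0513] yaw 74.96 wz 0.0028 shift [ 0.0004 -0.0029  0.0003] F [ 1.92  7.14 -2.  ] w 0.011 g 25.0 tilt [ 0.003  0.004 -1.   ] q6 74.0
[ 1.3  2.8  4.2  5.5  6.9  8.2  9.4 10.6 11.7 12.8 13.8 14.7 15.5 16.2
 16.8 17.3]
[18.2 18.1 17.8 17.4 16.9 16.4 15.7 14.9 14.  13.1 12.  10.9  9.8  8.5
  7.2  5.9]
```

Call:
apply_moves --rows '[0, 0.004, -0.018, 0, 0, 0, 0, 0.004, -0.018, 0, 0, 0, 0, 0.004, -0.018, 0, 0, 0, 0, 0.006, -0.0175, 0, 0, 0, 0, 0.007, -0.017, 0, 0, 0, 0, 0.008, -0.0165, 0, 0, 0, 0, 0.0095, -0.0155, 0, 0, 0, 0, 0, 0, 0, 0, 0]'

```text
t: 5.1
tcp_pos: [0.5198, 0.0849, 0.1724]
tool_rot: [[-0.965, 0.262, -0.0], [0.262, 0.965, -0.003], [-0.0, -0.003, -1.0]]
force: [-1.7, -6.0, 4.2]
gripper_width: 0.0115
grasp_force: 25.0
```

```bash
python3 - <<'E'
from h import *
plan([.5093,.047,.051],74.8)
s=robot.get_state(); p=s["tcp_pos"]; print(np.arcsin((p[2]+.019-.062)/.235), np.hypot(*(p[:2]-[.572,.2765])))
E
```

```text
t 5.1 tcp [0.5198 0.0849 0.1724] yaw 74.78 wz -0.0003 shift [ 0.0002 -0.0393  0.1214] F [-1.7  -6.01  4.2 ] w 0.0115 g 25.0 tilt [-0.    -0.003 -1.   ] q6 66.0
0.5829693292050857 0.19859855540309934
```

Call:
apply_moves --rows '[0, 0.009, -0.0165, 0, 0, 0, 0, 0.013, -0.0155, 0, 0, 0, 0, 0.0145, -0.014, 0, 0, 0, 0, 0.0155, -0.013, 0, 0, 0, 0, 0.0165, -0.0115, 0, 0, 0, 0, 0.0175, -0.01, 0, 0, 0, 0, 0.0185, -0.0085, 0, 0, 0, 0, 0.018, -0.0065, 0, 0, 0]'

```text
t: 6.1
tcp_pos: [0.5519, 0.2031, 0.2698]
tool_rot: [[-0.965, 0.263, -0.0], [0.263, 0.965, -0.003], [-0.0, -0.003, -1.0]]
force: [-4.3, -7.9, 11.5]
gripper_width: 0.0112
grasp_force: 25.0
```

```bash
python3 - <<'E'
from h import *
plan([.5093,.047,.051],74.8)
s=robot.get_state(); p=s["tcp_pos"]; h=np.array([.572,.2765])-p[:2];print((p[2]+.019-.062)/.235, np.hypot(*h), np.arctan2(p[2]-.043,np.hypot(*h)))
E
```

```text
t 6.1 tcp [0.5519 0.2031 0.2698] yaw 74.72 wz -0.0013 shift [ 2.000e-04 -1.618e-01  2.188e-01] F [-4.28 -7.95 11.47] w 0.0112 g 25.01 tilt [-0.    -0.003 -1.   ] q6 54.0
0.9650668827674944 0.07609490470703124 1.24707080902826
```

Call:
apply_moves --rows '[0, 0.004, 0, 0, 0, 0, 0, 0.004, -0.001, 0, 0, 0, 0, 0, 0, 0, 0, 0, 0, 0, 0, 0, 0, 0, 0, 0, 0, 0, 0, 0, 0, 0, 0, 0, 0, 0, 0, 0, 0, 0, 0, 0, 0, 0, 0, 0, 0, 0]'

```text
t: 7.1
tcp_pos: [0.5544, 0.2119, 0.2723]
tool_rot: [[-0.965, 0.262, 0.002], [0.262, 0.965, -0.0], [-0.002, 0.0, -1.0]]
force: [-6.8, -6.3, 19.3]
gripper_width: 0.0107
grasp_force: 25.0
```

Call:
apply_moves --rows '[0, 0, 0, 0, 0, 0, 0, 0, 0, 0, 0, 0, 0, 0, 0, 0, 0, 0, 0, 0, 0, 0, 0, 0, 0, 0, -0.015, 0, 0, 0, 0, 0, -0.025, 0, 0, 0, 0, 0, -0.03, 0, 0, 0, 0, 0, -0.03, 0, 0, 0]' --hand 0.28

```text
t: 8.1
tcp_pos: [0.5543, 0.2131, 0.3697]
tool_rot: [[-0.965, 0.262, 0.001], [0.262, 0.965, 0.0], [-0.001, 0.001, -1.0]]
force: [0.3, 0.7, 0.5]
gripper_width: 0.0329
grasp_force: 0.0
```

```bash
python3 - <<'E'
from h import *
plan([.4436,-.1336,.20],67.5)
E
```

```text
t 8.1 tcp [0.5543 0.2131 0.3697] yaw 74.82 wz 0.1277 shift [-0.0304 -0.3627  0.1697] F [0.34 0.68 0.49] w 0.0329 g 0.0 tilt [ 0.001  0.    -1.   ] q6 53.0
```

Call:
apply_moves --rows '[0, 0, 0, 0, 0, 0.128, -0.004, -0.052, 0.02, 0, 0, 0, -0.004, -0.052, 0.02, 0, 0, 0, -0.004, -0.052, 0.025, 0, 0, 0, -0.004, -0.052, 0.025, 0, 0, 0, -0.004, -0.052, 0.025, 0, 0, 0, -0.005, -0.052, 0.025, 0, 0, 0, -0.005, -0.051, 0.025, 0, 0, 0]' --hand -1

```text
t: 9.1
tcp_pos: [0.4431, -0.1353, 0.2032]
tool_rot: [[-0.924, 0.383, 0.003], [0.383, 0.924, 0.0], [-0.002, 0.001, -1.0]]
force: [1.3, 0.3, -0.8]
gripper_width: 0.0918
grasp_force: 0.0
```

```bash
python3 - <<'E'
from h import *
plan([.4436,-.1336,.012],67.5)
grab("c")
W=np.load("c_top.npz")["W"]
# pad in stand region
u=np.radians(74.8); ux=np.array([np.cos(u),np.sin(u)]); uy=np.array([-ux[1],ux[0]])
bar=np.array([.510,.049]); hinge=bar+.2349*ux; seat=hinge-.178*ux; print("hinge",hinge,"seat",seat)
for n in("top","side"):
    W=np.load(f"c_{n}.npz")["W"]; a=(W[...,:2]-seat)@ux; b=(W[...,:2]-seat)@uy
    m=(abs(a)<.02)&(abs(b)<.045)&(W[...,2]<.06); print(n,m.sum(),"pad z",np.median(W[m][:,2]))
    m=(a>-.036)&(a<-.031)&(abs(b)<.07)&(W[...,2]<.06); print("slab z",m.sum(),np.median(W[m][:,2]))
    m=(abs(a)<.06)&(abs(b)<.1)&(W[...,2]>.012)&(W[...,2]<.05); print("slab a,b range",np.percentile(a[m],[1,99]),np.percentile(b[m],[1,99]))
    m=(abs(b)<.06)&(W[...,2]>.09)&(a>.0)&(a<.25); Q=np.c_[a[m],W[m][:,2]]; 
    if m.sum()>20: print("board pts",m.sum(),np.percentile(Q,[1,50,99],axis=0).round(3).tolist())
i=cv2.imread('pics/c_top.png')[150:260,130:330];j=cv2.imread('pics/c_side.png')[140:260,180:340]
cv2.imwrite('pics/c.png',np.hstack([cv2.resize(i,(400,220)),cv2.resize(j,(293,220))]).repeat(1,0))
E
```

```text
t 9.1 tcp [ 0.4431 -0.1353  0.2032] yaw 67.5 wz -0.0 shift [0.0002 0.0018 0.1912] F [ 1.3   0.33 -0.83] w 0.0918 g 0.0 tilt [ 0.003  0.    -1.   ] q6 86.0
hinge [0.57158824 0.27568237] seat [0.52491856 0.10390944]
top 381 pad z 0.02879901594495471
slab z 77 0.019259887334438952
slab a,b range [-0.03696114  0.0591068 ] [-0.07710228  0.07931788]
board pts 634 [[0.099, 0.231], [0.108, 0.244], [0.126, 0.295]]
side 138 pad z 0.026672511057697912
slab z 100 0.012001683263623886
slab a,b range [-0.03907015  0.05847696] [-0.07306026  0.07666073]
board pts 990 [[0.097, 0.092], [0.134, 0.183], [0.162, 0.291]]
```

View pics/c.png

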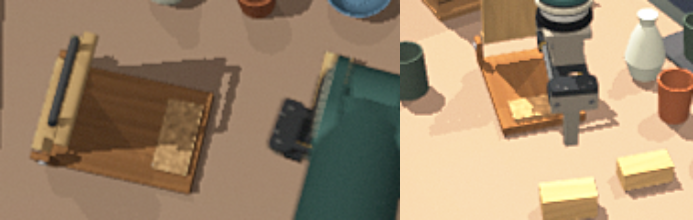

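The picture shows the board up near its stop. The slab and cork pad are visible, with the pad at about (180,137) in the crop. The measured slab edge agrees with the seat estimate, and the pad top is at about 0.0285.

Call:
apply_moves --rows '[0, 0.002, 0.035, 0, 0, 0, 0, 0, 0.035, 0, 0, 0, 0, 0, 0.035, 0, 0, 0, 0, 0, 0.035, 0, 0, 0, 0, 0, 0.03, 0, 0, 0, 0, 0, 0.021, 0, 0, 0, 0, 0, 0, 0, 0, 0, 0, 0, 0, 0, 0, 0]'

```text
t: 10.2
tcp_pos: [0.445, -0.1318, 0.0126]
tool_rot: [[-0.924, 0.382, 0.002], [0.382, 0.924, 0.0], [-0.002, 0.001, -1.0]]
force: [0.7, -0.2, -0.0]
gripper_width: 0.092
grasp_force: 0.0
```

Call:
apply_moves --rows '[0, 0, 0, 0, 0, 0, 0, 0, 0, 0, 0, 0, 0, 0, 0, 0, 0, 0, 0, 0, 0, 0, 0, 0, 0, 0, 0, 0, 0, 0, 0, 0, 0, 0, 0, 0, 0, 0, -0.02, 0, 0, 0, 0, 0, -0.03, 0, 0, 0]' --hand 1 --newtons 25

```text
t: 11.2
tcp_pos: [0.4426, -0.1318, 0.0613]
tool_rot: [[-0.924, 0.383, -0.003], [0.383, 0.924, 0.0], [0.003, -0.001, -1.0]]
force: [-0.4, 0.4, -1.2]
gripper_width: 0.0447
grasp_force: 25.0
```

```bash
python3 - <<'E'
from h import *
plan([.5237,.0991,.12],74.8)
E
```

```text
t 11.2 tcp [ 0.4426 -0.1318  0.0613] yaw 67.48 wz -0.1277 shift [-0.0177  0.2441 -0.0587] F [-0.36  0.42 -1.16] w 0.0447 g 25.0 tilt [-0.003  0.    -1.   ] q6 94.0
```

Call:
apply_moves --rows '[0, 0, -0.03, 0, 0, -0.128, -0.002, 0.02, -0.03, 0, 0, 0, -0.003, 0.04, 0, 0, 0, 0, -0.003, 0.05, 0, 0, 0, 0, -0.003, 0.05, 0, 0, 0, 0, -0.003, 0.045, 0, 0, 0, 0, -0.003, 0.03, 0, 0, 0, 0, 0, 0.009, 0, 0, 0, 0]'

```text
t: 12.2
tcp_pos: [0.5239, 0.101, 0.1211]
tool_rot: [[-0.966, 0.259, -0.001], [0.259, 0.966, 0.0], [0.001, -0.0, -1.0]]
force: [0.6, -0.2, -1.4]
gripper_width: 0.0448
grasp_force: 25.0
```

```bash
python3 - <<'E'
from h import *
plan([.5237,.0991,.045],74.8)
E
```

```text
t 12.2 tcp [0.5239 0.101  0.1211] yaw 75.0 wz 0.0035 shift [-0.0003 -0.0019  0.0761] F [ 0.59 -0.17 -1.38] w 0.0448 g 25.0 tilt [-0.001  0.    -1.   ] q6 69.0
```

Call:
apply_moves --rows '[0, -0.002, 0.02, 0, 0, 0, 0, 0, 0.02, 0, 0, 0, 0, 0, 0.018, 0, 0, 0, 0, 0, 0.012, 0, 0, 0, 0, 0, 0.005, 0, 0, 0, 0, 0, 0, 0, 0, 0, 0, 0, 0, 0, 0, 0, 0, 0, 0, 0, 0, 0]'

```text
t: 13.2
tcp_pos: [0.5239, 0.0974, 0.0471]
tool_rot: [[-0.965, 0.262, 0.001], [0.262, 0.965, 0.0], [-0.001, 0.001, -1.0]]
force: [-0.1, -0.5, -2.9]
gripper_width: 0.0448
grasp_force: 25.0
```

Call:
apply_moves --rows '[0, 0, 0.001, 0, 0, 0, 0, 0, 0, 0, 0, 0, 0, 0, 0.001, 0, 0, 0, 0, 0, 0, 0, 0, 0, 0, 0, 0.001, 0, 0, 0, 0, 0, 0, 0, 0, 0, 0, 0, 0, 0, 0, 0, 0, 0, 0, 0, 0, 0]'

```text
t: 14.2
tcp_pos: [0.5235, 0.0972, 0.0436]
tool_rot: [[-0.965, 0.262, 0.0], [0.262, 0.965, 0.0], [-0.0, 0.0, -1.0]]
force: [0.3, 0.2, -1.9]
gripper_width: 0.0446
grasp_force: 25.0
```

Call:
apply_moves --rows '[0, 0.003, 0.001, 0, 0, 0, 0, 0, 0, 0, 0, 0, 0, 0, 0.001, 0, 0, 0, 0, 0, 0, 0, 0, 0, 0, 0, 0.001, 0, 0, 0, 0, 0, 0, 0, 0, 0, 0, 0, 0, 0, 0, 0, 0, 0, 0, 0, 0, 0]'

```text
t: 15.2
tcp_pos: [0.5244, 0.1001, 0.0409]
tool_rot: [[-0.965, 0.262, 0.0], [0.262, 0.965, 0.0], [-0.0, 0.0, -1.0]]
force: [-1.0, -0.9, 5.1]
gripper_width: 0.0448
grasp_force: 25.0
```

Call:
apply_moves --rows '[0, 0, 0, 0, 0, 0, 0, 0, 0, 0, 0, 0, 0, 0, 0, 0, 0, 0, 0, 0, 0, 0, 0, 0, 0, 0, -0.01, 0, 0, 0, 0, 0, -0.03, 0, 0, 0, 0, 0, -0.04, 0, 0, 0, 0, -0.02, -0.04, 0, 0, 0]' --hand -1

```text
t: 16.2
tcp_pos: [0.5192, 0.0819, 0.1624]
tool_rot: [[-0.966, 0.259, 0.001], [0.259, 0.966, 0.001], [-0.001, 0.001, -1.0]]
force: [0.3, -0.4, -0.2]
gripper_width: 0.0919
grasp_force: 0.0
```

```bash
python3 - <<'E'
from h import *
plan([.4807,-.336,.16],107.6)
E
```

```text
t 16.2 tcp [0.5192 0.0819 0.1624] yaw 74.97 wz -0.5695 shift [ 0.1631 -0.3867  0.0024] F [ 0.28 -0.36 -0.17] w 0.0919 g 0.0 tilt [ 0.001  0.001 -1.   ] q6 70.0
```

Call:
apply_moves --rows '[-0.009, -0.052, 0, 0, 0, 0, -0.009, -0.052, 0, 0, 0, 0, -0.009, -0.052, 0, 0, 0, 0, -0.009, -0.052, 0, 0, 0, 0, -0.009, -0.052, 0, 0, 0, 0, -0.009, -0.052, 0, 0, 0, 0, -0.009, -0.052, 0, 0, 0, 0, -0.008, -0.05, 0, 0, 0, 0]'

```text
t: 17.2
tcp_pos: [0.479, -0.3391, 0.1614]
tool_rot: [[-0.965, 0.262, 0.001], [0.262, 0.965, -0.0], [-0.001, 0.0, -1.0]]
force: [1.1, 0.7, -0.1]
gripper_width: 0.092
grasp_force: 0.0
```

Call:
apply_moves --rows '[0, 0, 0, 0, 0, -0.15, 0, 0, 0, 0, 0, -0.15, 0, 0, 0, 0, 0, -0.15, 0, 0, 0, 0, 0, -0.12, 0, 0, 0, 0, 0, 0, 0, 0, 0, 0, 0, 0, 0, 0, 0, 0, 0, 0, 0, 0, 0, 0, 0, 0]'

```text
t: 18.2
tcp_pos: [0.4792, -0.3372, 0.1606]
tool_rot: [[-0.954, -0.3, -0.0], [-0.3, 0.954, 0.0], [0.0, 0.0, -1.0]]
force: [-0.0, -0.2, -0.7]
gripper_width: 0.0919
grasp_force: 0.0
```

```bash
python3 - <<'E'
from h import *
plan([.4807,-.336,-.001],107.6)
grab("d")
u=np.radians(74.8); ux=np.array([np.cos(u),np.sin(u)]); uy=np.array([-ux[1],ux[0]]); seat=np.array([.525,.104])
for n in("top","side"):
    W=np.load(f"d_{n}.npz")["W"]; m=cluster(W,seat-.07,seat+.07,(.065,.09)); 
    print(n,m.sum(),np.median(W[m][:,2]),rect(W[m]))
    a=(W[...,:2]-seat)@ux; m=(abs((W[...,:2]-seat)@uy)<.06)&(W[...,2]>.1)&(a>0)&(a<.2); print("board",np.percentile(a[m],[0.5,5]),W[m][:,2].max())
E
```

```text
t 18.2 tcp [ 0.4792 -0.3372  0.1606] yaw 107.46 wz -0.0024 shift [-0.0018  0.0007  0.1616] F [-0.03 -0.19 -0.69] w 0.0919 g 0.0 tilt [-0.  0. -1.] q6 148.0
top 482 0.07852215024186615 (array([524.2,  98.8]), 90.3, 46.1, -15.3)
board [0.09818231 0.0993901 ] 0.2981635072296691
side 284 0.076239676234795 (array([527.4,  96.3]), 91.2, 51.2, -16.7)
board [0.09546147 0.09945797] 0.2925092672017634
```

Call:
apply_moves --rows '[-0.002, 0.001, 0.03, 0, 0, 0, 0, 0, 0.03, 0, 0, 0, 0, 0, 0.03, 0, 0, 0, 0, 0, 0.03, 0, 0, 0, 0, 0, 0.024, 0, 0, 0, 0, 0, 0.012, 0, 0, 0, 0, 0, 0, 0, 0, 0, 0, 0, 0, 0, 0, 0]'

```text
t: 19.3
tcp_pos: [0.4814, -0.3362, 0.0055]
tool_rot: [[-0.954, -0.3, 0.001], [-0.3, 0.954, -0.001], [-0.001, -0.001, -1.0]]
force: [-0.6, -0.5, 1.1]
gripper_width: 0.092
grasp_force: 0.0
```

Call:
apply_moves --rows '[0, 0, 0, 0, 0, 0, 0, 0, 0, 0, 0, 0, 0, 0, 0, 0, 0, 0, 0, 0, 0, 0, 0, 0, 0, 0, 0, 0, 0, 0, 0, 0, 0, 0, 0, 0, 0, 0, -0.02, 0, 0, 0, 0, 0, -0.03, 0, 0, 0]' --hand 1

```text
t: 20.3
tcp_pos: [0.4802, -0.3355, 0.0553]
tool_rot: [[-0.954, -0.3, -0.002], [-0.3, 0.954, 0.001], [0.001, 0.001, -1.0]]
force: [-0.1, -0.9, -2.3]
gripper_width: 0.0451
grasp_force: 25.0
```

```bash
python3 - <<'E'
from h import *
plan([.5242,.0985,.16],74.8)
E
```

```text
t 20.3 tcp [ 0.4802 -0.3355  0.0553] yaw 107.47 wz 0.5702 shift [ 0.0713  0.4304 -0.1047] F [-0.12 -0.88 -2.32] w 0.0451 g 25.0 tilt [-0.002  0.001 -1.   ] q6 151.0
```

Turn first while rising, then travel.

Call:
apply_moves --rows '[0, 0, -0.03, 0, 0, 0.15, 0, 0, -0.03, 0, 0, 0.15, 0, 0, -0.03, 0, 0, 0.15, 0, 0, -0.015, 0, 0, 0.12, 0.009, 0.054, 0, 0, 0, 0, 0.009, 0.054, 0, 0, 0, 0, 0.009, 0.054, 0, 0, 0, 0, 0.009, 0.054, 0, 0, 0, 0]'

```text
t: 21.3
tcp_pos: [0.5027, -0.1162, 0.1609]
tool_rot: [[-0.965, 0.262, 0.002], [0.262, 0.965, 0.0], [-0.002, 0.001, -1.0]]
force: [1.0, 0.5, -0.9]
gripper_width: 0.0451
grasp_force: 25.0
```

Call:
apply_moves --rows '[0.009, 0.054, 0, 0, 0, 0, 0.009, 0.054, 0, 0, 0, 0, 0.009, 0.05, 0, 0, 0, 0, 0.008, 0.035, 0, 0, 0, 0, 0, 0.015, 0, 0, 0, 0, 0, 0, 0, 0, 0, 0, 0, 0, 0, 0, 0, 0, 0, 0, 0, 0, 0, 0]'

```text
t: 22.3
tcp_pos: [0.5233, 0.0902, 0.1597]
tool_rot: [[-0.964, 0.264, -0.0], [0.264, 0.964, -0.0], [-0.0, -0.0, -1.0]]
force: [0.6, -0.3, -0.6]
gripper_width: 0.0453
grasp_force: 25.0
```

```bash
python3 - <<'E'
from h import *
plan([.5242,.0985,.09],74.8)
E
```

```text
t 22.3 tcp [0.5233 0.0902 0.1597] yaw 74.67 wz -0.0023 shift [0.0013 0.0082 0.0697] F [ 0.65 -0.34 -0.61] w 0.0453 g 25.0 tilt [-0. -0. -1.] q6 70.0
```

Call:
apply_moves --rows '[0.001, 0.008, 0.02, 0, 0, 0, 0, 0, 0.02, 0, 0, 0, 0, 0, 0.017, 0, 0, 0, 0, 0, 0.01, 0, 0, 0, 0, 0, 0.004, 0, 0, 0, 0, 0, 0, 0, 0, 0, 0, 0, 0, 0, 0, 0, 0, 0, 0, 0, 0, 0]'

```text
t: 23.3
tcp_pos: [0.5247, 0.1001, 0.0891]
tool_rot: [[-0.965, 0.262, 0.001], [0.262, 0.965, 0.0], [-0.001, 0.001, -1.0]]
force: [-0.3, -0.2, -0.5]
gripper_width: 0.045
grasp_force: 25.0
```

Call:
apply_moves --rows '[0, 0, 0.001, 0, 0, 0, 0, 0, 0, 0, 0, 0, 0, 0, 0.001, 0, 0, 0, 0, 0, 0, 0, 0, 0, 0, 0, 0.001, 0, 0, 0, 0, 0, 0, 0, 0, 0, 0, 0, 0, 0, 0, 0, 0, 0, 0, 0, 0, 0]'

```text
t: 24.3
tcp_pos: [0.5244, 0.1, 0.0856]
tool_rot: [[-0.965, 0.262, 0.0], [0.262, 0.965, 0.0], [-0.0, 0.0, -1.0]]
force: [-0.1, -0.0, -2.4]
gripper_width: 0.0451
grasp_force: 25.0
```

Call:
apply_moves --rows '[0, 0, 0.001, 0, 0, 0, 0, 0, 0, 0, 0, 0, 0, 0, 0.001, 0, 0, 0, 0, 0, 0, 0, 0, 0, 0, 0, 0.0005, 0, 0, 0, 0, 0, 0, 0, 0, 0, 0, 0, 0, 0, 0, 0, 0, 0, 0, 0, 0, 0]'

```text
t: 25.3
tcp_pos: [0.5245, 0.1, 0.0838]
tool_rot: [[-0.965, 0.262, 0.0], [0.262, 0.965, 0.0], [-0.0, 0.0, -1.0]]
force: [-3.2, -0.4, 7.2]
gripper_width: 0.0446
grasp_force: 25.0
```

Call:
apply_moves --rows '[0, 0, 0, 0, 0, 0, 0, 0, 0, 0, 0, 0, 0, 0, 0, 0, 0, 0, 0, 0, 0, 0, 0, 0, 0, 0, -0.01, 0, 0, 0, 0, 0, -0.03, 0, 0, 0, 0, 0, -0.04, 0, 0, 0, 0, -0.02, -0.04, 0, 0, 0]' --hand -1

```text
t: 26.3
tcp_pos: [0.5193, 0.0818, 0.2049]
tool_rot: [[-0.966, 0.259, 0.001], [0.259, 0.966, 0.0], [-0.001, 0.001, -1.0]]
force: [0.4, -0.3, 0.4]
gripper_width: 0.0917
grasp_force: 0.0
```

Call:
apply_moves --rows '[0, -0.05, -0.03, 0, 0, 0, 0, -0.05, -0.03, 0, 0, 0, 0, -0.03, -0.04, 0, 0, 0, 0, 0, -0.05, 0, 0, 0, 0, 0, -0.03, 0, 0, 0, 0, 0, 0, 0, 0, 0, 0, 0, 0, 0, 0, 0, 0, 0, 0, 0, 0, 0]' --hand 0.28

```text
t: 27.3
tcp_pos: [0.4844, -0.0447, 0.382]
tool_rot: [[-0.965, 0.262, -0.002], [0.262, 0.965, -0.0], [0.002, -0.001, -1.0]]
force: [-0.3, 0.5, 0.3]
gripper_width: 0.033
grasp_force: 0.0
```

```bash
python3 - <<'E'
from h import *
grab("e")
u=np.radians(74.8); ux=np.array([np.cos(u),np.sin(u)]); uy=np.array([-ux[1],ux[0]]); seat=np.array([.525,.104]);hinge=seat+.178*ux
for n in("top","side"):
    W=np.load(f"e_{n}.npz")["W"]; m=cluster(W,seat-.07,seat+.07,(.093,.12)); 
    if m.sum()>20: print(n,m.sum(),np.median(W[m][:,2]),rect(W[m]))
    a=(W[...,:2]-seat)@ux; b=(W[...,:2]-seat)@uy; m=(abs(b)<.04)&(W[...,2]>.25)&(a>0.06)&(a<.2); print("bar",m.sum(),a[m].mean(),W[m][:,2].max(),np.median(W[m][:,2]))
    P=W[m]; k=P[:,2]>.28; print(P[k].mean(0),k.sum())
plan([.5544,.2127,.37],74.8)
i=cv2.imread('pics/e_top.png')[150:260,130:330];j=cv2.imread('pics/e_side.png')[130:250,190:350]
cv2.imwrite('pics/e.png',np.hstack([cv2.resize(i,(400,220)),cv2.resize(j,(293,220))]))
E
```

```text
top 500 0.10639429455080318 (array([523.7,  98.7]), 90.3, 45.1, -15.5)
bar 164 0.10931850866956953 0.2967930158827483 0.29140793673198684
[0.55357191 0.20951868 0.29111772] 164
side 292 0.10397477070349465 (array([526.5,  98.2]), 89.3, 49.9, -15.6)
bar 94 0.1072992696467124 0.2942431338624397 0.28712479521676315
[0.55267646 0.20760454 0.28731741] 92
t 27.4 tcp [ 0.4847 -0.0447  0.3822] yaw 74.83 wz 0.0005 shift [2.000e-04 2.667e-01 1.220e-02] F [ 0.45 -0.52  0.02] w 0.0332 g 0.0 tilt [-0.002 -0.    -1.   ] q6 77.0
```

View pics/e.png

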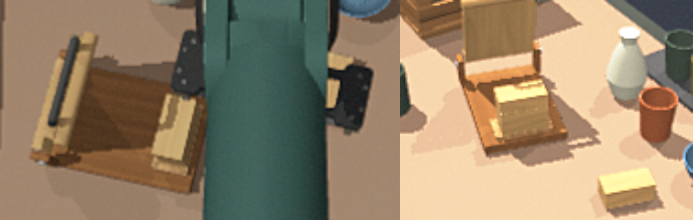

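The stack is square on the pad, with the thin block at (175,130) in the crop. The board is still up, with the bar at (62,80).

Call:
apply_moves --rows '[0, 0.045, 0, 0, 0, 0, 0, 0.05, 0, 0, 0, 0, 0, 0.05, 0, 0, 0, 0, 0, 0.05, 0.012, 0, 0, 0, 0, 0.045, 0, 0, 0, 0, 0, 0.026, 0, 0, 0, 0, 0, 0, 0, 0, 0, 0, 0, 0, 0, 0, 0, 0]'

```text
t: 28.4
tcp_pos: [0.5549, 0.2099, 0.3712]
tool_rot: [[-0.965, 0.264, 0.0], [0.264, 0.965, -0.001], [-0.0, -0.001, -1.0]]
force: [-0.4, -1.3, -0.1]
gripper_width: 0.0328
grasp_force: 0.0
```

```bash
python3 - <<'E'
from h import *
plan([.5542,.2117,.272],74.8)
E
```

```text
t 28.4 tcp [0.5549 0.2099 0.3712] yaw 74.69 wz -0.002 shift [0.0012 0.0016 0.0992] F [-0.36 -1.26 -0.15] w 0.0328 g 0.0 tilt [ 0.    -0.001 -1.   ] q6 55.0
```

Call:
apply_moves --rows '[0.001, 0.001, 0.02, 0, 0, 0, 0, 0, 0.02, 0, 0, 0, 0, 0, 0.02, 0, 0, 0, 0, 0, 0.019, 0, 0, 0, 0, 0, 0.012, 0, 0, 0, 0, 0, 0.008, 0, 0, 0, 0, 0, 0, 0, 0, 0, 0, 0, 0, 0, 0, 0]'

```text
t: 29.4
tcp_pos: [0.5544, 0.2132, 0.2728]
tool_rot: [[-0.965, 0.262, 0.001], [0.262, 0.965, 0.001], [-0.001, 0.001, -1.0]]
force: [-0.0, 0.0, -0.1]
gripper_width: 0.0327
grasp_force: 0.0
```

Call:
apply_moves --rows '[0, 0, 0, 0, 0, 0, 0, 0, 0, 0, 0, 0, 0, 0, 0, 0, 0, 0, 0, 0, 0, 0, 0, 0, 0, 0, 0, 0, 0, 0, 0, 0, 0, 0, 0, 0, 0, 0, 0, 0, 0, 0, 0, 0, 0, 0, 0, 0]' --hand 1 --newtons 25

```text
t: 30.4
tcp_pos: [0.554, 0.2127, 0.2724]
tool_rot: [[-0.965, 0.262, -0.0], [0.262, 0.965, -0.0], [-0.0, -0.0, -1.0]]
force: [-3.3, -4.1, 5.8]
gripper_width: 0.011
grasp_force: 25.0
```

```bash
python3 - <<'E'
from h import *
plan([.5542,.2117,.272],74.8)
# expected contact: dowel bottom = stack top
from scipy.optimize import brentq
for zt in (.1055,.1065,.108):
    q=brentq(lambda q:.062+.185*np.sin(q)-.017*np.cos(q)-.010-zt,0.2,.7); print(zt,q,"bar z",.062+.235*np.sin(q))
q=np.linspace(1.27,.5,17); print((np.diff(-235*np.cos(q))).round(1)); print((np.diff(235*np.sin(q))).round(1))
E
```

```text
t 30.4 tcp [0.554  0.2127 0.2724] yaw 74.8 wz 0.0001 shift [-0.0004 -0.0009  0.0004] F [-3.34 -4.08  5.79] w 0.011 g 25.0 tilt [-0. -0. -1.] q6 56.0
0.1055 0.3837470644563604 bar z 0.14998344153847887
0.1065 0.3893726914617011 bar z 0.1512079121963409
0.108 0.3978294445147868 bar z 0.15304327994939076
[-10.7 -10.5 -10.3 -10.1  -9.8  -9.5  -9.2  -8.9  -8.6  -8.2  -7.8  -7.4
  -7.   -6.6  -6.1  -5.7]
[-3.6 -4.1 -4.6 -5.1 -5.6 -6.1 -6.5 -6.9 -7.4 -7.8 -8.2 -8.5 -8.9 -9.2
 -9.5 -9.8]
```

Call:
apply_moves --rows '[0, -0.0105, 0.0035, 0, 0, 0, 0, -0.0105, 0.004, 0, 0, 0, 0, -0.0105, 0.0045, 0, 0, 0, 0, -0.01, 0.005, 0, 0, 0, 0, -0.01, 0.0055, 0, 0, 0, 0, -0.0095, 0.006, 0, 0, 0, 0, -0.009, 0.0065, 0, 0, 0, 0, -0.009, 0.007, 0, 0, 0]'

```text
t: 31.4
tcp_pos: [0.5338, 0.1375, 0.2306]
tool_rot: [[-0.965, 0.262, 0.002], [0.262, 0.965, 0.002], [-0.001, 0.002, -1.0]]
force: [-1.2, -1.8, 5.8]
gripper_width: 0.0117
grasp_force: 25.0
```

```bash
cat >> h.py <<'E'
def tilt():
    plan([.5,.05,.1],74.8); p=robot.get_state()["tcp_pos"]; u=np.radians(74.8)
    r=(np.array([.5716,.2757])-p[:2])@[np.cos(u),np.sin(u)]; print("r",r.round(4),"q from r",np.arccos(r/.235).round(3),"from z",np.arcsin((p[2]+.015-.062)/.235).round(3))
E
python3 -c "
from h import *
tilt()"
```

```text
t 31.4 tcp [0.5338 0.1375 0.2306] yaw 74.84 wz 0.0006 shift [ 0.0097 -0.0933  0.1306] F [-1.19 -1.76  5.8 ] w 0.0117 g 25.0 tilt [ 0.002  0.002 -1.   ] q6 63.0
r 0.1433 q from r 0.915 from z 0.897
```

Call:
apply_moves --rows '[0, -0.009, 0.0075, 0, 0, 0, 0, -0.008, 0.008, 0, 0, 0, 0, -0.008, 0.008, 0, 0, 0, 0, -0.0075, 0.0085, 0, 0, 0, 0, -0.007, 0.009, 0, 0, 0, 0, -0.0065, 0.009, 0, 0, 0, 0, -0.006, 0.0095, 0, 0, 0, 0, -0.0055, 0.01, 0, 0, 0]'

```text
t: 32.4
tcp_pos: [0.5182, 0.08, 0.1599]
tool_rot: [[-0.965, 0.262, -0.0], [0.262, 0.965, -0.001], [-0.0, -0.001, -1.0]]
force: [-2.1, -5.9, 6.0]
gripper_width: 0.011
grasp_force: 25.0
```

```bash
python3 -c "
from h import *
tilt()"
```

```text
t 32.4 tcp [0.5182 0.08   0.1599] yaw 74.78 wz -0.0003 shift [ 0.0097 -0.0337  0.0599] F [-2.14 -5.87  6.04] w 0.011 g 25.0 tilt [-0.    -0.001 -1.   ] q6 70.0
r 0.2029 q from r 0.529 from z 0.501
```

Call:
apply_moves --rows '[0, -0.003, 0.003, 0, 0, 0, 0, -0.002, 0.003, 0, 0, 0, 0, -0.002, 0.003, 0, 0, 0, 0, -0.001, 0.003, 0, 0, 0, 0, -0.001, 0.002, 0, 0, 0, 0, -0.001, 0.002, 0, 0, 0, 0, 0, 0, 0, 0, 0, 0, 0, 0, 0, 0, 0]'

```text
t: 33.4
tcp_pos: [0.516, 0.0722, 0.1444]
tool_rot: [[-0.965, 0.262, 0.001], [0.262, 0.965, 0.0], [-0.001, 0.0, -1.0]]
force: [4.0, 1.7, -3.8]
gripper_width: 0.0108
grasp_force: 25.0
```

Call:
apply_moves --rows '[0, 0, 0.001, 0, 0, 0, 0, 0, 0, 0, 0, 0, 0, -0.001, 0.001, 0, 0, 0, 0, 0, 0, 0, 0, 0, 0, 0, 0.001, 0, 0, 0, 0, 0, 0, 0, 0, 0, 0, 0, 0, 0, 0, 0, 0, 0, 0, 0, 0, 0]'

```text
t: 34.4
tcp_pos: [0.5156, 0.0709, 0.1416]
tool_rot: [[-0.965, 0.262, 0.001], [0.262, 0.965, 0.0], [-0.0, 0.0, -1.0]]
force: [4.3, 2.0, -0.3]
gripper_width: 0.0111
grasp_force: 25.0
```

Call:
apply_moves --rows '[0, 0, 0.001, 0, 0, 0, 0, 0, 0, 0, 0, 0, 0, 0, 0.001, 0, 0, 0, 0, 0, 0, 0, 0, 0, 0, 0, 0.001, 0, 0, 0, 0, 0, 0, 0, 0, 0, 0, 0, 0, 0, 0, 0, 0, 0, 0, 0, 0, 0]'

```text
t: 35.4
tcp_pos: [0.5152, 0.0696, 0.1385]
tool_rot: [[-0.965, 0.263, -0.001], [0.263, 0.965, -0.001], [0.0, -0.001, -1.0]]
force: [3.1, -4.0, 2.7]
gripper_width: 0.0108
grasp_force: 25.0
```

Call:
apply_moves --rows '[0, 0, 0.001, 0, 0, 0, 0, 0, 0, 0, 0, 0, 0, 0, 0.001, 0, 0, 0, 0, 0, 0, 0, 0, 0, 0, 0, 0, 0, 0, 0, 0, 0, 0, 0, 0, 0, 0, 0, 0, 0, 0, 0, 0, 0, 0, 0, 0, 0]'

```text
t: 36.4
tcp_pos: [0.5149, 0.0687, 0.1364]
tool_rot: [[-0.965, 0.263, -0.001], [0.263, 0.965, -0.002], [0.001, -0.003, -1.0]]
force: [2.1, -6.0, 3.2]
gripper_width: 0.0109
grasp_force: 25.0
```

Call:
apply_moves --rows '[0, -0.002, 0, 0, 0, 0, 0, 0, 0, 0, 0, 0, 0, 0, 0.001, 0, 0, 0, 0, 0, 0, 0, 0, 0, 0, 0, 0, 0, 0, 0, 0, 0, 0, 0, 0, 0, 0, 0, 0, 0, 0, 0, 0, 0, 0, 0, 0, 0]'

```text
t: 37.4
tcp_pos: [0.5148, 0.0684, 0.1355]
tool_rot: [[-0.965, 0.262, -0.0], [0.262, 0.965, -0.001], [0.0, -0.001, -1.0]]
force: [4.4, -3.5, 1.0]
gripper_width: 0.0113
grasp_force: 25.0
```

Call:
apply_moves --rows '[0, 0, 0.001, 0, 0, 0, 0, 0, 0, 0, 0, 0, 0, 0, 0, 0, 0, 0, 0, 0, 0, 0, 0, 0, 0, 0, 0, 0, 0, 0, 0, 0, 0, 0, 0, 0, 0, 0, 0, 0, 0, 0, 0, 0, 0, 0, 0, 0]'

```text
t: 38.4
tcp_pos: [0.5147, 0.068, 0.1346]
tool_rot: [[-0.965, 0.262, -0.0], [0.262, 0.965, -0.001], [0.0, -0.001, -1.0]]
force: [3.8, -4.5, 1.5]
gripper_width: 0.0113
grasp_force: 25.0
```

```bash
python3 -c "
from h import *
tilt()"
```

```text
t 38.4 tcp [0.5147 0.068  0.1346] yaw 74.8 wz -0.0 shift [ 0.0095 -0.0212  0.0346] F [ 3.78 -4.55  1.5 ] w 0.0113 g 25.0 tilt [-0.    -0.001 -1.   ] q6 72.0
r 0.2153 q from r 0.412 from z 0.382
```

Call:
apply_moves --rows '[0, 0, 0.001, 0, 0, 0, 0, 0, 0, 0, 0, 0, 0, 0, 0, 0, 0, 0, 0, 0, 0.0005, 0, 0, 0, 0, 0, 0, 0, 0, 0, 0, 0, 0, 0, 0, 0, 0, 0, 0, 0, 0, 0, 0, 0, 0, 0, 0, 0]'

```text
t: 39.4
tcp_pos: [0.5146, 0.0674, 0.1331]
tool_rot: [[-0.965, 0.263, -0.001], [0.263, 0.965, -0.002], [0.0, -0.002, -1.0]]
force: [3.2, -5.8, 2.4]
gripper_width: 0.0113
grasp_force: 25.0
```

Call:
apply_moves --rows '[0, 0, 0.001, 0, 0, 0, 0, 0, 0, 0, 0, 0, 0, 0, 0, 0, 0, 0, 0, 0, 0, 0, 0, 0, 0, 0, 0, 0, 0, 0, 0, 0, 0, 0, 0, 0, 0, 0, 0, 0, 0, 0, 0, 0, 0, 0, 0, 0]'

```text
t: 40.4
tcp_pos: [0.5145, 0.0671, 0.1323]
tool_rot: [[-0.965, 0.263, -0.001], [0.263, 0.965, -0.002], [0.001, -0.002, -1.0]]
force: [2.7, -7.3, 3.6]
gripper_width: 0.0111
grasp_force: 25.0
```

Call:
apply_moves --rows '[0, -0.002, 0.001, 0, 0, 0, 0, 0, 0, 0, 0, 0, 0, 0, 0, 0, 0, 0, 0, 0, 0, 0, 0, 0, 0, 0, 0, 0, 0, 0, 0, 0, 0, 0, 0, 0, 0, 0, 0, 0, 0, 0, 0, 0, 0, 0, 0, 0]'

```text
t: 41.4
tcp_pos: [0.5145, 0.0671, 0.1322]
tool_rot: [[-0.965, 0.262, 0.0], [0.262, 0.965, 0.001], [-0.0, 0.001, -1.0]]
force: [1.0, -3.0, 9.5]
gripper_width: 0.0112
grasp_force: 25.0
```

Call:
apply_moves --rows '[0, 0, 0.001, 0, 0, 0, 0, 0, 0, 0, 0, 0, 0, 0, 0, 0, 0, 0, 0, 0, 0, 0, 0, 0, 0, 0, 0, 0, 0, 0, 0, 0, 0, 0, 0, 0, 0, 0, 0, 0, 0, 0, 0, 0, 0, 0, 0, 0]'

```text
t: 42.4
tcp_pos: [0.5146, 0.0671, 0.132]
tool_rot: [[-0.965, 0.262, 0.0], [0.262, 0.965, 0.001], [-0.0, 0.001, -1.0]]
force: [-2.5, -2.7, 17.2]
gripper_width: 0.0113
grasp_force: 25.0
```

Call:
apply_moves --rows '[0, 0, 0, 0, 0, 0, 0, 0, 0, 0, 0, 0, 0, 0, 0, 0, 0, 0, 0, 0, 0, 0, 0, 0, 0, 0, 0, 0, 0, 0, 0, 0, 0, 0, 0, 0, 0, 0, 0, 0, 0, 0, 0, 0, 0, 0, 0, 0]' --hand 0.3

```text
t: 43.4
tcp_pos: [0.5144, 0.067, 0.1301]
tool_rot: [[-0.965, 0.262, 0.0], [0.262, 0.965, 0.0], [-0.0, 0.0, -1.0]]
force: [-0.6, 0.1, -0.9]
gripper_width: 0.0323
grasp_force: 0.0
```

```bash
python3 -c "
from h import *
tilt()"
```

```text
t 43.4 tcp [0.5144 0.067  0.1301] yaw 74.82 wz 0.0004 shift [ 0.0094 -0.0202  0.0301] F [-0.61  0.15 -0.85] w 0.0323 g 0.0 tilt [ 0.  0. -1.] q6 72.0
r 0.2164 q from r 0.4 from z 0.361
```

Released without touching. Now I'll retreat straight up and look.

Call:
apply_moves --rows '[0, 0, -0.01, 0, 0, 0, 0, 0, -0.015, 0, 0, 0, 0, 0, -0.02, 0, 0, 0, 0, 0, -0.03, 0, 0, 0, 0, -0.03, -0.04, 0, 0, 0, 0, -0.04, -0.04, 0, 0, 0, 0, -0.04, -0.03, 0, 0, 0, 0, -0.04, 0, 0, 0, 0]'

```text
t: 44.4
tcp_pos: [0.4761, -0.0794, 0.3189]
tool_rot: [[-0.965, 0.262, 0.007], [0.262, 0.965, 0.001], [-0.006, 0.003, -1.0]]
force: [0.3, 0.1, 0.4]
gripper_width: 0.0321
grasp_force: 0.0
```

Call:
apply_moves --rows '[0, -0.03, 0, 0, 0, 0, 0, 0, 0, 0, 0, 0, 0, 0, 0, 0, 0, 0, 0, 0, 0, 0, 0, 0, 0, 0, 0, 0, 0, 0, 0, 0, 0, 0, 0, 0, 0, 0, 0, 0, 0, 0, 0, 0, 0, 0, 0, 0]'

```text
t: 45.4
tcp_pos: [0.4673, -0.1067, 0.3151]
tool_rot: [[-0.965, 0.262, -0.0], [0.262, 0.965, -0.0], [-0.0, -0.0, -1.0]]
force: [-0.8, 0.3, 0.7]
gripper_width: 0.0321
grasp_force: 0.0
```

```bash
python3 - <<'E'
from h import *
grab("f")
print(robot.get_state()["force"])
u=np.radians(74.8); ux=np.array([np.cos(u),np.sin(u)]); uy=np.array([-ux[1],ux[0]]); hinge=np.array([.5716,.2757])
for n in("top","side"):
    W=np.load(f"f_{n}.npz")["W"]; a=(hinge-W[...,:2])@ux; b=(W[...,:2]-hinge)@uy
    m=(a>.03)&(a<.15)&(abs(b)<.06)&(W[...,2]>.07)&(W[...,2]<.18); k=np.polyfit(a[m],W[m][:,2],1); print(n,m.sum(),"tilt",np.arctan(k[0]))
i=cv2.imread('pics/f_top.png')[150:260,130:330];j=cv2.imread('pics/f_side.png')[130:250,190:350]
cv2.imwrite('pics/f.png',np.hstack([cv2.resize(i,(400,220)),cv2.resize(j,(293,220))]))
E
```

```text
[ 0.10821158 -0.50766694  0.6974916 ]
top 1530 tilt 0.39471204258433135
side 272 tilt 0.3960514311172564
```

View pics/f.png

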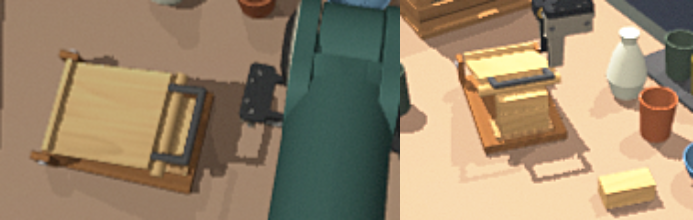

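The board rests on the stack, with the dowel on the thin block at about (510,90) in the crop. The measured tilt is 0.395, as expected for contact, and the arm is clear.

```bash
python3 -c "
from h import *
print(robot.finish_job())"
```

```text
the job is handed in; nothing more can be done
None
```

I handed the job in at about 45 s: the thick block is on the pad with the thin one squarely on it, and the board was pressed down by feel (about 17 N at the bar) and released, resting at about 0.395 rad with the arm clear; no verdict came back.

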